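Bolt the solvent chest shut

TASK

Lock the solvent chest: press its spring safety catch down with one fingertip and, keeping it held down, push the bolt's upright tab with the other finger until the bolt is fully home in its keeper. Only then let go, so that the catch springs back up and locks the bolt. Nothing is to be gripped or lifted, and leave the small things on and around the chest where they are.

Things in the scene. Friction and masses are not known exactly. Their poses are not given: they have to be found in the camera images.
- chest: Low grey metal chest, fixed to the bench, 266 x 330 mm in plan, flat aluminium top 90 mm above the bench. Origin: centre of the underside; z up; chest +y is the way the bolt is pushed to lock. On the top the bolt bar lies along y at x = +27 mm, 14 mm wide, its upper face 22 mm above the chest top; the catch paddle lies beside it, parallel, at x = -27 mm.
- keeper (a point): Centre of the mouth of the keeper, the 30 mm long steel loop at the chest's +y end that the bolt enters. Keeper and the two bolt guides (chest y = +50 to +62 and +78 to +90 mm) are 28 mm wide and stand 26 mm above the chest top; only the bolt's tab and the catch paddle stand higher.
- bolt_tab (a point): Centre of the top edge of the bolt's upright thumb tab, a steel plate 30 mm wide (chest x), 8 mm thick (chest y), rising from the bolt bar to 56 mm above the chest top (34 mm above the bar). It rides with the bolt. It is pushed on its broad -y face, 4 mm from this point.
- catch_top (a point): Centre of the top of the catch paddle, a flat dark steel plate 30 mm wide (chest x), 110 mm long (chest y). Its top is 38 mm above the chest top when up, 29 mm when fully down. It moves straight down, staying level wherever it is pressed, so a fingertip may slide along it while holding it down. It is 54 mm in chest x from the bolt's centre line.
- bolt (a joint): Bolt travel in m along chest +y: 0 drawn, 0.048 home against its stop. Starts between 0 and 0.010. Friction about 1.5 N. While the catch is up its tooth blocks the bolt's toothed edge (it has play up to about 0.0115 at the drawn end); let go midway, the catch comes up in a gap short of home. At the home end it can come up only with the bolt beyond 0.046.
- catch (a joint): Catch travel in m, downward: 0 up (sprung), 0.009 fully down. Frees the bolt beyond 0.005; spring 3.4 N at the start of travel, 7 N fully down; springs up by itself when let go.
- vial: Bystander on the chest: small glass vial with white cap, 26 mm diameter, 45 mm high. Origin: centre of the underside.
- stopper: Bystander on the chest: tapered rubber stopper, 30 mm across the top, 28 mm high. Origin: centre of the underside.
- seal: Bystander on the chest: flat green rubber ring, 32 mm outside, 6 mm high. Origin: centre of the underside.
- flask_a: Bystander on the bench: glass bottle with blue cap, 70 mm diameter, 143 mm high. Origin: centre of the underside.
- flask_b: Bystander on the bench: glass bottle with teal cap, 70 mm diameter, 143 mm high. Origin: centre of the underside.
- beaker: Bystander on the bench: open glass beaker, 70 mm diameter, 95 mm high. Origin: centre of the underside.
- measure: Bystander on the bench: slim glass measuring cylinder on a 64 mm foot, 195 mm high. Origin: centre of the underside.

How it is judged:
By the outcome, as a careful person would: the job done as asked, in the order asked, and still so for the second after the job is handed in, with the robot touching nothing.
It also fails if it takes over 34 s, if anything falls off the work surface, if the arm or the gripper's body presses on something with over 40 N, if the wrist force passes 120 N, or if a joint passes its speed limit or range.

ROBOT

A 6-joint arm with a two-finger parallel gripper is mounted at the origin on the work surface. World frame = base frame: x ahead of the robot, y to its left, z up, the work surface at z = 0. Lengths are in m, angles in rad, forces in N, time in s.
With the tool pointing down it reaches from about 0.325 to 0.775 m from the base axis. Payload 9.3 kg.
Tool frame: the origin (TCP) lies midway between the tips of the shut fingers; the grasp point (between the pads) lies 19 mm behind it (bot.pinch_z is the z of the grasp point in the tool frame, in m); z points along the fingers, y is the direction in which the jaws open and shut (so a half turn about z gives the same grasp; the last joint's range is limited). The gripper opens to 85 mm and grips with 20 to 120 N. Pads are 22 mm wide; open, the fingers measure 114 mm over their backs; the gripper's body (76 mm by 85 mm) begins 54 mm behind the grasp point. The pads swing forward as they close: fully open they stand 13 mm farther back than shut.
Start: joints at [1.093, 0.259, 0.021, 1.334, 0, 1.418], TCP at [0.176, 0.521, 0.231] pointing down, gripper open.
Joint ranges: [-3.04, 3.04], [-0.91, 1.82], [-1.04, 1.36], [-1.92, 1.95], [-1.52, 1.45], [-3.14, 3.14]. Speed limits (rad/s): [2.22, 2.22, 2.79, 3.14, 3.14, 3.14].

INTERFACE

Orientations are given as a rotation vector (axis times angle).
In Python, from plant import bot gives the robot as it stands. The module is installed in compiled form; this text tells all that it offers.
- The arm moves only by the tool arm_command, never from a script. Its argument "steps" is a list of rows, each a list of 5 numbers: the opening, from 0 (shut) to 1 (fully open), then the shift along the tool's x, y, z in m, then the turn about the tool's z in degrees. In form: [[hand, x, y, z, spin], ...]. A call has 1 to 10 rows; each row shifts and turns the pose as measured when the row begins, along the tool's axes as they then stand; what a row does not reach is not made up. A row lasts 1/8 s, in which the tool goes at most 62.5 mm and 10.7 degrees, less where a joint would pass 70% of its speed; a pose out of reach is approached as far as the arm can. A call with a gripper value outside its range is refused whole. The fingers move at their own pace and stop on an object; "newtons" is the grip in N (left out, the last holds). Time passes only in rows, so rows that do not move let the fingers close. It gives the time, the measured TCP pose, the force and the opening at its end, in the units of the state.
- bot.get_state(): the state, without advancing time (a new reading comes with each control period).
- bot.capture(name): name is "scene" or "side" or "wrist"; returns (picture, depth): 384x512x3 uint8, red, green, blue; 384x512 float32, m along the optical axis (not along the pixel's ray), 0 where there is no reading.
- bot.camera_params(name): a dict with "camera_matrix" (3x3 intrinsics, pixels), "D" ([k1, k2, p1, p2, k3] as OpenCV has them; the pictures are not rectified), "eye" and "orientation" of the camera in the world. Camera axes: x right, y down, z forward; pixel columns grow to the right and rows downward; lengths in m; the calibration is good to about 2 mm. A picture is of the moment at which its call begins: read the wrist's pose just before it. camera_params takes no time and is no camera call; for the wrist camera it gives the pose at the moment of the call.
- bot.job_done(): hands the job in, once; it reports no verdict.
Trained networks look in the newest picture that a camera, given by its name, has taken for a name from the list of things; names that differ only in an ending like _2 or _b are one class to them, and where a whole thing is asked for, a point or a joint stands for the part that bears it (a point fixed in the world has none). Each returns a list of dicts, best first, with "score" (0 to 1); they miss things now and then, are a little off and sometimes report something else, mostly with a low value. They report only what shows in the picture. A call takes as long as a camera call.
- bot.recognise(camera, label): "at" ([x, y, z] in m, in world coordinates, good to about 4 mm: the middle of the surface that is visible of it).
- bot.outline_of(camera, label): "pixels" (384x512 bool, what is visible of it).
- bot.mark_of(camera, label): "at" ([x, y, z] in m, in world coordinates, good to about 4 mm: a listed point, or the origin of a listed thing).
The state is a dict: "clock": time; "joint_positions": joint angles; "joint_vel": joint speeds; "tau": joint torques, N m; "tool_pos": TCP position; "tcp_rot": TCP orientation; "ft_force": force on the tool from outside, world axes, zero at the start; "moment": the same for the moment, N m; "opening": finger opening in m.
Only numpy, scipy, OpenCV 4.12 (cv2) and the standard library are available. Lean on these libraries where they do the work, as an engineer would, in place of code of your own. Each camera call takes 0.05 s, during which the arm holds its last target. There are 200 camera calls.

## Working session

There is one attempt and no reset: what is moved stays moved. The work goes in short steps, Python scripts to look and compute and a tool call to move; the robot and the scene stay as the last step left them, time stands still between calls to the robot, and variables do not carry over. Pictures are saved under pics/ and viewed, about 8 in all and at most 12, crops included, and the job is handed in when it is done.

Besides the shell and the picture viewer there is one more tool, called after "Call:" by a JSON object that holds its "name" and its "arguments". arm_command: Moves the arm, as the interface text tells. Its arguments: {"type":"object","properties":{"steps":{"type":"array"},"newtons":{"type":"number"}},"required":["steps"]}

```bash
mkdir -p pics
cat > h.py <<'E'
import numpy as np, cv2
from plant import bot
def save(cam,name):
    p,d=bot.capture(cam); cv2.imwrite(f'pics/{name}.png',p[:,:,::-1]); np.save(f'pics/{name}.npy',d); return p,d
def proj(cam,P):
    c=bot.camera_params(cam); return c
E
python3 - <<'E'
from h import *
for c in ('scene','side','wrist'):
    p,d=save(c,c+'0')
    cp=bot.camera_params(c); print(c,np.round(cp['eye'],3),np.round(np.array(cp['orientation']).ravel(),3),np.round(np.array(cp['camera_matrix']).ravel(),1))
    for l in ('chest','keeper','bolt_tab','catch_top','vial','stopper','seal','flask_a','measure','beaker'):
        print(l,[(np.round(r['at'],3).tolist(),round(r['score'],2)) for r in bot.mark_of(c,l)][:3])
s=bot.get_state(); print(s)
a=cv2.imread('pics/scene0.png');b=cv2.imread('pics/side0.png')
cv2.imwrite('pics/both0.png',cv2.resize(np.vstack([a,b]),(512,768))[:, :] if 0 else cv2.resize(np.hstack([a,b]),(800,300)))
E
```

```text
scene [ 1.189 -0.03   1.023] [-1.893 -1.874  0.57 ] [380.7   0.  253.2   0.  380.7 189.    0.    0.    1. ]
chest [([0.542, 0.056, -0.002], 0.72)]
keeper [([0.52, 0.171, 0.102], 0.74)]
bolt_tab [([0.581, 0.053, 0.15], 0.7)]
catch_top [([0.527, 0.035, 0.127], 0.86)]
vial [([0.498, -0.051, 0.092], 0.48)]
stopper []
seal [([0.434, 0.057, 0.094], 0.57)]
flask_a [([0.655, -0.418, 0.003], 0.88), ([0.656, 0.417, 0.002], 0.78)]
measure [([0.502, -0.45, 0.003], 0.89)]
beaker [([0.478, 0.423, 0.005], 0.77), ([0.67, 0.029, 0.09], 0.71)]
side [0.513 1.193 0.916] [-0.039  2.761 -1.443] [474.1   0.  253.3   0.  474.1 192.3   0.    0.    1. ]
chest [([0.544, 0.057, 0.003], 0.62)]
keeper [([0.516, 0.165, 0.108], 0.97)]
bolt_tab []
catch_top [([0.532, 0.035, 0.128], 0.65)]
vial [([0.49, -0.053, 0.089], 0.7)]
stopper [([0.669, 0.027, 0.087], 0.48)]
seal [([0.444, 0.055, 0.09], 0.48)]
flask_a [([0.657, -0.418, 0.001], 0.77), ([0.652, 0.421, -0.001], 0.68), ([0.44, 0.058, 0.09], 0.3)]
measure [([0.498, -0.449, -0.001], 0.91)]
beaker [([0.478, 0.424, -0.001], 0.8), ([0.498, -0.449, -0.001], 0.22)]
wrist 
[... 190 characters left out ...]
eaker [([0.483, 0.423, 0.002], 0.53)]
{'clock': 1.65, 'joint_positions': array([ 1.09338939e+00,  2.58630156e-01,  2.14660873e-02,  1.33370070e+00,
       -1.44812971e-05,  1.41818396e+00]), 'joint_vel': array([-0.00047004, -0.00117537, -0.00061099,  0.0022652 , -0.00065242,
        0.00021914]), 'tau': array([ 2.76660561e-03, -5.55376446e+01,  3.44729412e+01,  1.53170353e-03,
        3.22461119e-05, -4.51719131e-05]), 'tool_pos': array([0.17552012, 0.52122419, 0.23124897]), 'tcp_rot': array([-5.07945349e-01, -3.10024986e+00,  1.09271804e-04]), 'ft_force': array([ 0.78176995, -0.13186776,  0.21326357]), 'moment': array([-0.00496154,  0.0255181 ,  0.01190109]), 'opening': 0.08532699617115162}
```

View pics/scene0.png

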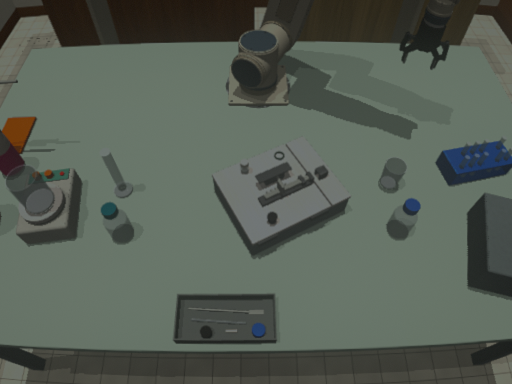

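View pics/wrist0.png

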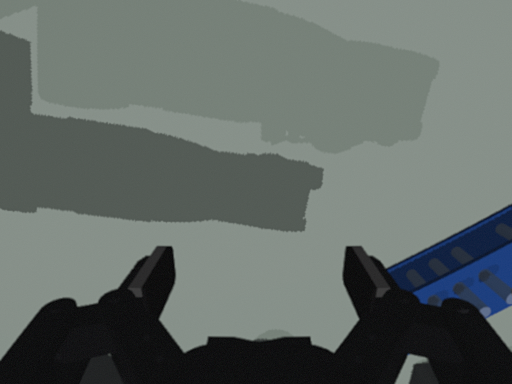

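The scene picture shows the chest around (280,190), with the paddle at (272,172), the bolt running from (262,198) to the keeper at (320,172), and the vial, seal and stopper nearby. The wrist view shows only bench and fingers. Next I measure the chest yaw from depth.

```bash
cat >> h.py <<'E'
from scipy.spatial.transform import Rotation as R
def cloud(cam,d):
    c=bot.camera_params(cam);K=np.array(c['camera_matrix'],float);D=np.array(c['D'],float)
    v,u=np.mgrid[:384,:512]
    n=cv2.undistortPoints(np.stack([u,v],-1).reshape(-1,1,2).astype(float),K,D).reshape(384,512,2)
    P=np.dstack([n*d[...,None],d])
    return P@R.from_rotvec(np.array(c['orientation'])).as_matrix().T+np.array(c['eye'])
E
python3 - <<'E'
from h import *
for cam in ('scene','side'):
    P=cloud(cam,np.load(f'pics/{cam}0.npy'))
    m=(abs(P[...,2]-.09)<.006)&(np.hypot(P[...,0]-.543,P[...,1]-.056)<.25)
    q=P[m]; print(cam,m.sum(),np.median(q[:,2]),cv2.minAreaRect((q[:,:2]*1000).astype(np.float32)))
    m=(P[...,2]>.11)&(P[...,2]<.122)&(np.hypot(P[...,0]-.543,P[...,1]-.056)<.14); q=P[m]
s=bot.get_state();print(R.from_rotvec(s['tcp_rot']).as_matrix().round(3))
E
```

```text
scene 6787 0.08941052399820959 ((549.5188598632812, 59.21846008300781), (272.9657287597656, 332.4361572265625), 27.648099899291992)
side 4986 0.08884996737777268 ((545.086669921875, 59.817840576171875), (275.9578857421875, 337.1760559082031), 27.18013572692871)
[[-0.948  0.319 -0.   ]
 [ 0.319  0.948 -0.   ]
 [-0.    -0.    -1.   ]]
```

```bash
cat >> h.py <<'E'
def plan(target,yaw,n):
    "tool-frame rows from present pose; yaw deg of chest (tool y = chest x)"
    s=bot.get_state();M=R.from_rotvec(s['tcp_rot']).as_matrix();d=np.array(target)-s['tool_pos']
    spin=(np.degrees(np.arctan2(M[1,1],M[0,1]))-yaw+180)%360-180
    for k in range(n):
        Mk=M@R.from_euler('z',spin*k/n,degrees=True).as_matrix()
        print((Mk.T@d/n).round(4).tolist(),round(spin/n,2))
E
python3 -c "
from h import *
plan([.565,.019,.25],27.4,12)"
```

```text
[-0.0441, -0.0293, -0.0016] 3.67
[-0.0459, -0.0264, -0.0016] 3.67
[-0.0475, -0.0234, -0.0016] 3.67
[-0.0489, -0.0204, -0.0016] 3.67
[-0.0501, -0.0172, -0.0016] 3.67
[-0.0511, -0.0139, -0.0016] 3.67
[-0.0519, -0.0107, -0.0016] 3.67
[-0.0525, -0.0073, -0.0016] 3.67
[-0.0528, -0.0039, -0.0016] 3.67
[-0.053, -0.0006, -0.0016] 3.67
[-0.0529, 0.0028, -0.0016] 3.67
[-0.0526, 0.0062, -0.0016] 3.67
```

Call:
{"name": "arm_command", "arguments": {"steps": [[0.465, -0.044, -0.029, -0.002, 3.7], [0.465, -0.046, -0.026, -0.002, 3.7], [0.465, -0.0475, -0.023, -0.002, 3.7], [0.465, -0.049, -0.02, -0.002, 3.7], [0.465, -0.05, -0.017, -0.002, 3.7], [0.465, -0.051, -0.014, -0.002, 3.7], [0.465, -0.052, -0.011, -0.002, 3.7], [0.465, -0.0525, -0.007, -0.002, 3.7], [0.465, -0.053, -0.004, -0.002, 3.7], [0.465, -0.053, -0.001, -0.002, 3.7]]}}

```text
clock: 2.9
tool_pos: [0.5044, 0.0903, 0.2525]
tcp_rot: [1.483, 2.766, 0.005]
ft_force: [0.5, 0.3, 0.5]
opening: 0.0395
```

```bash
python3 -c "
from h import *
print(bot.get_state()['tool_pos'],bot.get_state()['opening'],bot.get_state()['joint_positions'])
plan([.565,.019,.25],27.4,3)"
```

```text
[0.50438638 0.09027149 0.25249569] 0.03947135873564457 [ 0.01231432  0.18596167 -0.02112895  1.35994059  0.00153929  0.99667886]
[-0.031, 0.0037, 0.0009] 2.07
[-0.0308, 0.0048, 0.0009] 2.07
[-0.0306, 0.0059, 0.0009] 2.07
```

Call:
{"name": "arm_command", "arguments": {"steps": [[0.465, -0.031, 0.004, 0, 2.1], [0.465, -0.031, 0.005, 0, 2.1], [0.465, -0.031, 0.006, 0, 2.1], [0.465, 0, 0, 0, 0]]}}

```text
clock: 3.4
tool_pos: [0.5692, 0.0123, 0.2518]
tcp_rot: [1.647, 2.673, 0.005]
ft_force: [-0.5, 0.0, -1.5]
opening: 0.0396
```

Run:
```python
from h import *
s=bot.get_state();print(s['tool_pos'],s['opening'],R.from_rotvec(s['tcp_rot']).as_matrix().round(3).tolist())
for c in ('wrist','side'):
    p,d=save(c,c+'1')
    for l in ('keeper','bolt_tab','catch_top','chest','vial'):
        print(c,l,[(np.round(r['at'],4).tolist(),round(r['score'],2)) for r in bot.mark_of(c,l)][:2])
    P=cloud(c,d);np.save(f'pics/P{c}1.npy',P)
    for l in ('bolt_tab','catch_top'):
        for r in bot.outline_of(c,l)[:1]:
            q=P[r['pixels']&(d>0)]; h=np.percentile(q[:,2],[5,50,95])
            print(l,len(q),h.round(4),cv2.minAreaRect((q[q[:,2]>h[1]-.006][:,:2]*1000).astype(np.float32)))
```

```text
[0.56919216 0.01226627 0.25184767] 0.039621458644318014 [[-0.45, 0.893, 0.003], [0.893, 0.45, 0.001], [-0.0, 0.004, -1.0]]
wrist keeper []
wrist bolt_tab [([0.5803, 0.0553, 0.1467], 0.85)]
wrist catch_top [([0.5259, 0.0408, 0.1246], 0.84)]
wrist chest [([0.5446, 0.0563, 0.0029], 0.7)]
wrist vial [([0.4938, -0.0452, 0.0903], 0.64)]
bolt_tab 2827 [0.1103 0.1137 0.1474] ((562.7951049804688, 82.68019104003906), (31.39675521850586, 162.0997314453125), 27.522546768188477)
catch_top 4051 [0.1274 0.1295 0.1307] ((524.1468505859375, 37.97711944580078), (30.274551391601562, 108.16651916503906), 27.742033004760742)
side keeper [([0.5121, 0.1653, 0.1082], 0.91), ([0.4418, 0.0548, 0.0909], 0.33)]
side bolt_tab [([0.5822, 0.0542, 0.1471], 0.74)]
side catch_top [([0.5265, 0.0353, 0.1266], 0.52)]
side chest [([0.5477, 0.0544, 0.0019], 0.68)]
side vial [([0.4909, -0.0528, 0.0869], 0.63), ([0.5777, 0.0512, 0.1429], 0.48)]
bolt_tab 255 [0.1013 0.112  0.1437] ((558.7092895507812, 81.4136734008789), (33.84012985229492, 161.4806365966797), 32.45232391357422)
catch_top 264 [0.1021 0.1265 0.1293] ((523.4613647460938, 36.095184326171875), (31.83980369567871, 113.73709869384766), 26.59600067138672)
```

View pics/wrist1.png

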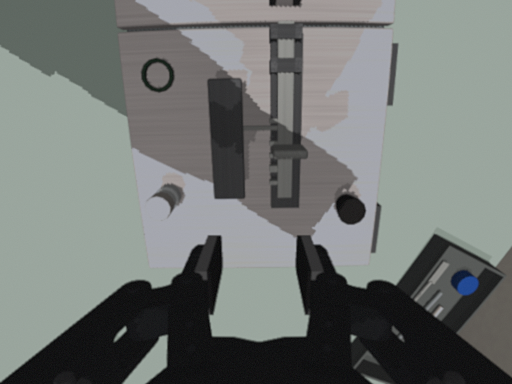

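The wrist view shows the paddle (227,138), the tab (291,153), the bolt track and guides at (287,30) and (287,65), and the vial and stopper at the sides, clear of the fingers. Now the tab's exact position, and each one in tool coordinates.

```bash
cat >> h.py <<'E'
def tool(p):
    s=bot.get_state();return (R.from_rotvec(s['tcp_rot']).as_matrix().T@(np.array(p)-s['tool_pos'])).round(4)
E
python3 - <<'E'
from h import *
P=np.load('pics/Pwrist1.npy')
def at(zl,zh,c,r=.035):
    return P[(P[...,2]>zl)&(P[...,2]<zh)&(np.hypot(P[...,0]-c[0],P[...,1]-c[1])<r)]
q=at(.138,.155,(.581,.054)); print('tab',len(q),q[:,2].max(),cv2.minAreaRect((q[:,:2]*1000).astype(np.float32)))
t=np.array([tool(x) for x in q]); print(np.percentile(t,[2,50,98],axis=0))
q=at(.122,.136,(.524,.038),.08);t=np.array([tool(x) for x in q[::5]]); print('catch',np.percentile(t,[1,50,99],axis=0))
# fingers
q=P[(P[...,2]>.2)&(P[...,2]<.3)]
if len(q): 
    t=np.array([tool(x) for x in q[::5]]); t=t[t[:,2]>-.03]; 
    for sgn in (-1,1):
        u=t[(t[:,1]*sgn)>0]; print('finger',len(u),np.percentile(u,[1,50,99],axis=0) if len(u) else '')
E
```

```text
tab 367 0.14943088127155577 ((577.6918334960938, 56.3414306640625), (29.37632942199707, 7.845541477203369), 26.70665740966797)
[[0.0299   0.012764 0.1039  ]
 [0.0344   0.0271   0.1055  ]
 [0.0373   0.041436 0.1144  ]]
catch [[-0.0126   -0.08629   0.119875]
 [ 0.04375  -0.0286    0.1229  ]
 [ 0.094485  0.026555  0.126895]]
finger 173 [[-0.0094   -0.032928 -0.029656]
 [ 0.0083   -0.0223   -0.0189  ]
 [ 0.012528 -0.0193   -0.00352 ]]
finger 187 [[-0.009028  0.02     -0.0299  ]
 [ 0.0082    0.0223   -0.0191  ]
 [ 0.0127    0.0334   -0.002186]]
```

Call:
{"name": "arm_command", "arguments": {"steps": [[0.465, 0.004, -0.001, 0.05, -0.9], [0.465, 0.003, 0, 0.04, 0], [0.465, 0, 0, 0.012, 0], [0.465, 0, 0, 0, 0]]}}

```text
clock: 4.7
tool_pos: [0.5656, 0.0196, 0.1497]
tcp_rot: [1.62, 2.685, 0.007]
ft_force: [-0.0, -0.7, -0.1]
opening: 0.0396
```

Run:
```python
from h import *
s=bot.get_state();print(s['tool_pos'],s['opening'],s['ft_force'],tool([.5241,.038,.128]),tool([.5777,.0563,.146]))
p,d=save('wrist','wrist2'); P=cloud('wrist',d)
a,_=save('side','side2')
cv2.imwrite('pics/side2c.png',cv2.resize(a[100:290,150:400,::-1],None,fx=3,fy=3))
```

```text
[0.56561934 0.01959208 0.14968039] 0.03962055722203465 [-0.02279883 -0.65615458 -0.12139403] [ 0.0357 -0.0283  0.0214] [0.0269 0.0278 0.0038]
```

View pics/side2c.png

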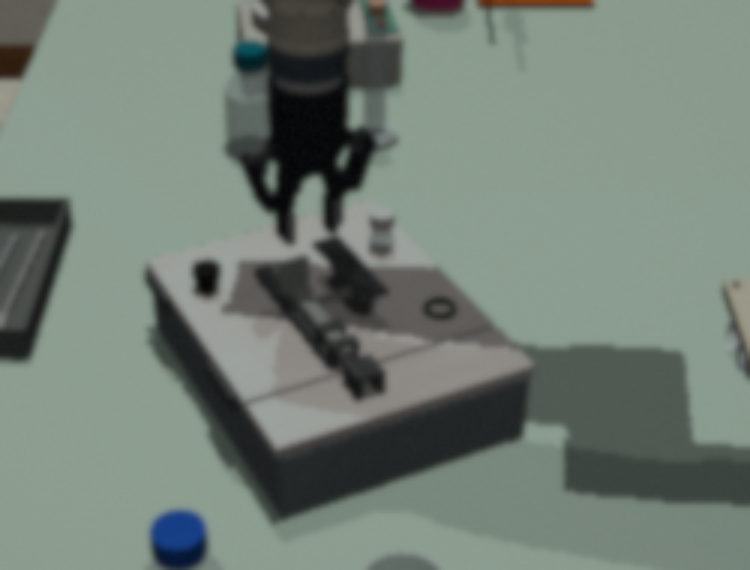

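View pics/wrist2.png

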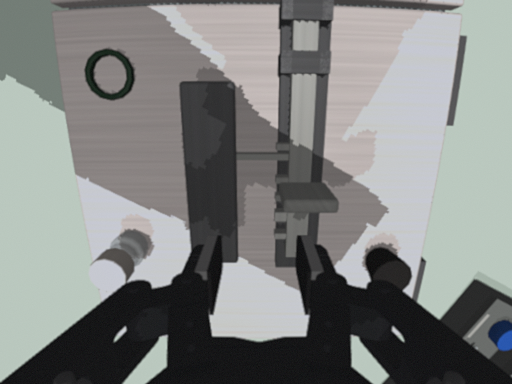

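Call:
{"name": "arm_command", "arguments": {"steps": [[0.465, 0, 0, 0.014, 0], [0.465, 0, 0, 0.005, 0], [0.465, 0, 0, 0, 0]]}}

```text
clock: 5.18
tool_pos: [0.5677, 0.0192, 0.1327]
tcp_rot: [1.618, 2.68, 0.011]
ft_force: [0.1, 0.3, -0.1]
opening: 0.0398
```

Call:
{"name": "arm_command", "arguments": {"steps": [[0.465, 0, 0, 0.003, 0], [0.465, 0, 0, 0, 0]]}}

```text
clock: 5.42
tool_pos: [0.5679, 0.0192, 0.1298]
tcp_rot: [1.617, 2.68, 0.011]
ft_force: [-0.7, -1.0, -1.0]
opening: 0.0397
```

Call:
{"name": "arm_command", "arguments": {"steps": [[0.465, 0, 0, 0.003, 0], [0.465, 0, 0, 0, 0]]}}

```text
clock: 5.68
tool_pos: [0.5682, 0.0192, 0.127]
tcp_rot: [1.617, 2.679, 0.012]
ft_force: [-0.0, 0.3, -0.4]
opening: 0.0399
```

Call:
{"name": "arm_command", "arguments": {"steps": [[0.465, 0, 0, 0.003, 0], [0.465, 0, 0, 0, 0]]}}

```text
clock: 5.92
tool_pos: [0.5683, 0.0192, 0.1243]
tcp_rot: [1.617, 2.679, 0.012]
ft_force: [-0.2, 0.6, 3.6]
opening: 0.0397
```

Call:
{"name": "arm_command", "arguments": {"steps": [[0.465, 0, 0, 0.002, 0], [0.465, 0, 0, 0, 0]]}}

```text
clock: 6.18
tool_pos: [0.5683, 0.0191, 0.1225]
tcp_rot: [1.617, 2.679, 0.012]
ft_force: [-0.9, -1.3, 3.5]
opening: 0.0395
```

Run:
```python
from h import *
s=bot.get_state();print(s['tool_pos'],s['ft_force'],s['moment'],R.from_rotvec(s['tcp_rot']).as_matrix().round(3).tolist(),tool([.5241,.038,.128]),tool([.5777,.0563,.146]))
```

```text
[0.56827134 0.01913267 0.12248321] [-0.87112173 -1.33013117  3.50221329] [-0.01789099  0.30827211  0.04837698] [[-0.466, 0.885, 0.015], [0.885, 0.466, 0.0], [-0.007, 0.013, -1.0]] [ 0.0372 -0.0302 -0.0062] [ 0.0283  0.026  -0.0234]
```

Call:
{"name": "arm_command", "arguments": {"steps": [[0.465, 0, -0.002, 0.003, 0], [0.465, 0, 0, 0.003, 0], [0.465, 0, 0, 0, 0]]}}

```text
clock: 6.55
tool_pos: [0.5677, 0.0185, 0.118]
tcp_rot: [1.615, 2.676, 0.016]
ft_force: [-2.3, 0.3, 6.7]
opening: 0.0394
```

Call:
{"name": "arm_command", "arguments": {"steps": [[0.465, 0, 0, 0.001, 0], [0.465, 0, 0, 0, 0]]}}

```text
clock: 6.8
tool_pos: [0.5677, 0.0185, 0.1181]
tcp_rot: [1.614, 2.676, 0.016]
ft_force: [-2.1, -0.1, 6.4]
opening: 0.0397
```

Call:
{"name": "arm_command", "arguments": {"steps": [[0.465, 0, 0, 0.0025, 0], [0.465, 0, 0, 0.001, 0]]}}

```text
clock: 7.05
tool_pos: [0.5679, 0.0184, 0.1177]
tcp_rot: [1.613, 2.673, 0.017]
ft_force: [-5.9, 1.4, 14.7]
opening: 0.0398
```

Call:
{"name": "arm_command", "arguments": {"steps": [[0.465, 0.006, 0, 0.001, 0], [0.465, 0.006, 0, 0.001, 0], [0.465, 0.005, 0, 0.001, 0]]}}

```text
clock: 7.42
tool_pos: [0.5639, 0.03, 0.1181]
tcp_rot: [1.609, 2.66, 0.015]
ft_force: [1.3, -8.0, 7.6]
opening: 0.0396
```

Run:
```python
from h import *
s=bot.get_state();print(s['tool_pos'],s['ft_force'],s['moment'],R.from_rotvec(s['tcp_rot']).as_matrix().round(3).tolist(),tool([.5241,.038,.128]),tool([.5777,.0563,.146]))
```

```text
[0.56388633 0.02995145 0.1181066 ] [ 1.26797821 -8.04991661  7.61485791] [-1.65153551 -0.140799    0.12237715] [[-0.464, 0.885, 0.033], [0.886, 0.464, -0.009], [-0.023, 0.025, -0.999]] [ 0.0254 -0.0312 -0.0113] [ 0.0163  0.0252 -0.0276]
```

Call:
{"name": "arm_command", "arguments": {"steps": [[0.465, 0.007, 0, 0.001, 0], [0.465, 0.007, 0, 0.001, 0], [0.465, 0.007, 0, 0.001, 0]]}}

```text
clock: 7.8
tool_pos: [0.5589, 0.0439, 0.1183]
tcp_rot: [1.605, 2.644, 0.011]
ft_force: [1.9, -7.9, 9.6]
opening: 0.0399
```

Run:
```python
from h import *
s=bot.get_state();print(s['tool_pos'],s['ft_force'],s['moment'],R.from_rotvec(s['tcp_rot']).as_matrix().round(3).tolist(),tool([.5241,.038,.128]))
a,_=save('wrist','wrist3')
b,_=save('side','side3')
cv2.imwrite('pics/c3.png',np.hstack([a[:,130:450,::-1],cv2.resize(b[140:255,180:320,::-1],(467,384))]))
```

```text
[0.55892465 0.04388276 0.11829447] [ 1.9488498  -7.88943464  9.56961374] [-1.79010117 -0.21686341  0.04599152] [[-0.461, 0.887, 0.045], [0.887, 0.462, -0.019], [-0.038, 0.031, -0.999]] [ 0.0105 -0.0333 -0.0111]
```

View pics/c3.png

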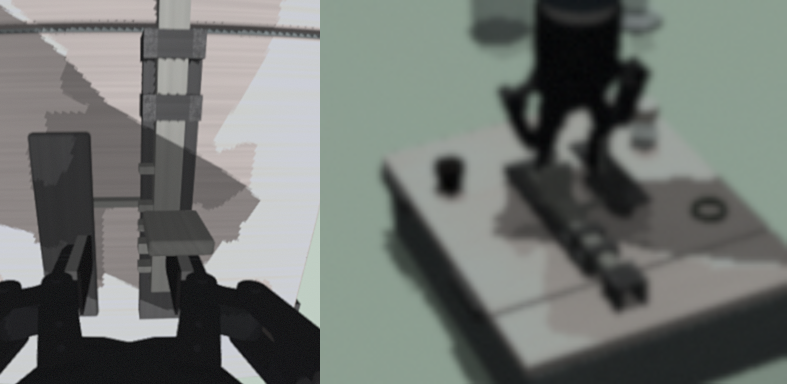

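The composite shows the left finger on the paddle (about (75,265)) and the right finger against the tab (about (180,240)), with the bolt already moved and both bystanders undisturbed. I keep pushing.

Call:
{"name": "arm_command", "arguments": {"steps": [[0.465, 0.009, -0.001, 0.0008, 0], [0.465, 0.009, -0.0005, 0.0008, 0]]}}

```text
clock: 8.15
tool_pos: [0.5528, 0.0567, 0.1184]
tcp_rot: [1.603, 2.634, 0.01]
ft_force: [3.5, -7.7, 8.8]
opening: 0.0397
```

Call:
{"name": "arm_command", "arguments": {"steps": [[0.465, 0.007, -0.0005, 0.0008, 0]]}}

```text
clock: 8.28
tool_pos: [0.5507, 0.0614, 0.1185]
tcp_rot: [1.602, 2.629, 0.009]
ft_force: [2.3, -7.2, 8.8]
opening: 0.0396
```

Run:
```python
from h import *
s=bot.get_state();print(s['tool_pos'],s['ft_force'],s['moment'],R.from_rotvec(s['tcp_rot']).as_matrix().round(3).tolist(),tool([.5241,.038,.128]))
```

```text
[0.55069517 0.06136755 0.11852518] [ 2.29164719 -7.23402982  8.83061748] [-1.62674343 -0.33139385  0.03012505] [[-0.457, 0.888, 0.057], [0.888, 0.459, -0.028], [-0.051, 0.038, -0.998]] [-0.0091 -0.034  -0.0103]
```

Call:
{"name": "arm_command", "arguments": {"steps": [[0.465, 0.006, -0.0005, 0.0008, 0]]}}

```text
clock: 8.4
tool_pos: [0.549, 0.0652, 0.1186]
tcp_rot: [1.6, 2.624, 0.008]
ft_force: [1.6, -7.3, 8.7]
opening: 0.0399
```

Call:
{"name": "arm_command", "arguments": {"steps": [[0.465, 0.006, -0.0005, 0.0008, 0]]}}

```text
clock: 8.52
tool_pos: [0.5474, 0.0689, 0.1186]
tcp_rot: [1.599, 2.619, 0.007]
ft_force: [1.0, -7.5, 8.8]
opening: 0.0398
```

Call:
{"name": "arm_command", "arguments": {"steps": [[0.465, 0.006, -0.0005, 0.0008, 0]]}}

```text
clock: 8.65
tool_pos: [0.5465, 0.0712, 0.1188]
tcp_rot: [1.598, 2.611, 0.002]
ft_force: [8.8, -25.8, 4.1]
opening: 0.0398
```

Force jumped to 27 N, so that looks like the stop. I check before letting go.

Run:
```python
from h import *
a,d=save('wrist','wrist4')
s=bot.get_state();print(s['tool_pos'],s['ft_force'],R.from_rotvec(s['tcp_rot']).as_matrix().round(3).tolist(),tool([.5241,.038,.128]))
P=cloud('wrist',d); c=np.array([.5777,.0563]); u=np.array([-.463,.886]); v=np.array([.886,.463])
w=P[...,:2]-c; al=w@u; ac=w@v
m=(P[...,2]>.136)&(P[...,2]<.152)&(abs(ac)<.018)&(al>.0)&(al<.07)
print('tab along',np.percentile(al[m],[2,50,98]),'z',np.median(P[m][:,2]),m.sum())
print([(np.round(r['at'],4).tolist(),round(r['score'],2),((np.array(r['at'])[:2]-c)@u).round(4)) for r in bot.mark_of('wrist','bolt_tab')])
k=np.array([.524,.038]);w=P[...,:2]-k
m=(abs(w@v)<.012)&((w@u)>.03)&((w@u)<.05); print('catch z',np.median(P[m][:,2]),m.sum())
b,_=save('side','side4')
print([(np.round(r['at'],4).tolist(),round(r['score'],2),((np.array(r['at'])[:2]-c)@u).round(4)) for r in bot.mark_of('side','bolt_tab')])
cv2.imwrite('pics/c4.png',np.hstack([a[:,130:450,::-1],cv2.resize(b[140:255,180:320,::-1],(467,384))]))
```

```text
[0.54649297 0.07098892 0.11880172] [  5.97081651 -15.67847156   5.8990021 ] [[-0.452, 0.889, 0.07], [0.889, 0.455, -0.042], [-0.069, 0.043, -0.997]] [-0.0199 -0.0345 -0.0094]
tab along [0.02273649 0.04508007 0.0478509 ] z 0.14565598185089199 2132
[([0.5585, 0.0949, 0.1463], 0.74, np.float64(0.0431))]
catch z 0.16631180354321012 5734
[([0.5571, 0.0935, 0.1458], 0.68, np.float64(0.0425))]
```

View pics/c4.png

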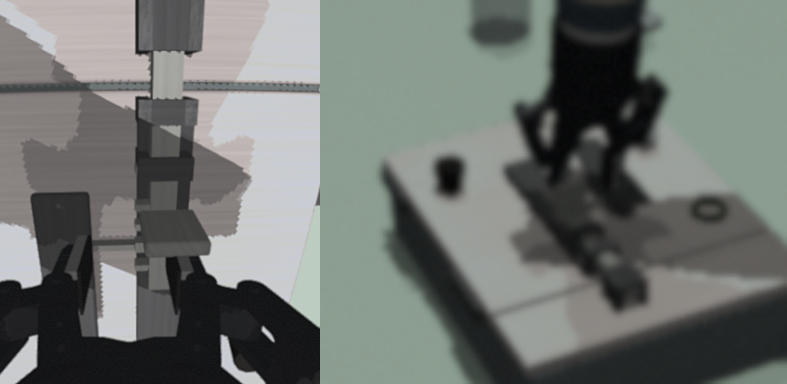

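The bolt now shows inside the keeper (about (168,60) in the left half), and the tab is about 43-45 mm on. One firmer press down and push, to confirm it is the stop and not the tooth.

Call:
{"name": "arm_command", "arguments": {"steps": [[0.465, 0, -0.0005, 0.0025, 0], [0.465, 0.004, -0.0005, 0.002, 0]]}}

```text
clock: 9.1
tool_pos: [0.5467, 0.0711, 0.1186]
tcp_rot: [1.599, 2.599, 0.002]
ft_force: [2.3, -22.5, 19.0]
opening: 0.0397
```

Call:
{"name": "arm_command", "arguments": {"steps": [[0.465, 0.006, 0, 0.002, 0]]}}

```text
clock: 9.22
tool_pos: [0.5468, 0.0712, 0.1187]
tcp_rot: [1.599, 2.586, -0.007]
ft_force: [3.9, -35.0, 15.0]
opening: 0.0399
```

Call:
{"name": "arm_command", "arguments": {"steps": [[0.465, 0.003, 0, -0.005, 0], [0.465, 0.002, 0, -0.006, 0], [0.465, 0, 0, -0.006, 0]]}}

```text
clock: 9.6
tool_pos: [0.5455, 0.0708, 0.1357]
tcp_rot: [1.604, 2.573, -0.018]
ft_force: [0.2, 0.9, 0.1]
opening: 0.0396
```

Forces are zero, so I back off and rise clear.

Call:
{"name": "arm_command", "arguments": {"steps": [[0.465, -0.008, 0, -0.005, 0], [0.465, -0.01, 0, -0.03, 0], [0.465, -0.01, 0, -0.04, 0], [0.465, -0.03, 0, -0.04, 0], [0.465, -0.02, 0, 0, 0], [0.465, 0, 0, 0, 0]]}}

```text
clock: 10.35
tool_pos: [0.5704, 0.0067, 0.2604]
tcp_rot: [1.602, 2.577, -0.017]
ft_force: [-0.4, -0.7, 0.3]
opening: 0.0395
```

Run:
```python
from h import *
a,d=save('wrist','wrist5')
s=bot.get_state();print(s['tool_pos'],s['ft_force'])
P=cloud('wrist',d); c=np.array([.5777,.0563]); u=np.array([-.463,.886]); v=np.array([.886,.463])
w=P[...,:2]-c; al=w@u; ac=w@v
m=(P[...,2]>.138)&(P[...,2]<.155)&(abs(ac)<.018)&(al>.0)&(al<.07)
print('tab along',np.percentile(al[m],[2,50,98]),'z',np.median(P[m][:,2]),m.sum())
w=P[...,:2]-np.array([.5241,.038])
m=(abs(w@v)<.011)&(abs(w@u)<.045); print('catch z',np.percentile(P[m][:,2],[10,50,90]),m.sum())
m=(abs(w@v-.09)<.008)&(abs(w@u)<.04); print('chest top z',np.median(P[m][:,2]))
for l in ('bolt_tab','catch_top','vial','stopper','seal'):
    print(l,[(np.round(r['at'],4).tolist(),round(r['score'],2)) for r in bot.mark_of('wrist',l)][:2])
b,_=save('side','side5')
cv2.imwrite('pics/c5.png',np.hstack([a[:,100:450,::-1],cv2.resize(b[140:255,180:320,::-1],(440,384))]))
```

```text
[0.57003374 0.00725007 0.26042181] [ 0.02652969  0.07121858 -0.37214028]
tab along [0.04030142 0.04423788 0.04807162] z 0.14659570349593637 397
catch z [0.12837704 0.3094977  0.34708099] 8599
chest top z 0.09133346074185594
bolt_tab [([0.5583, 0.097, 0.148], 0.92)]
catch_top [([0.525, 0.0378, 0.1258], 0.59)]
vial [([0.4971, -0.0479, 0.092], 0.68)]
stopper [([0.6674, 0.0304, 0.0928], 0.84)]
seal [([0.4374, 0.0578, 0.0866], 0.94), ([0.5423, 0.0564, 0.0009], 0.21)]
```

View pics/c5.png

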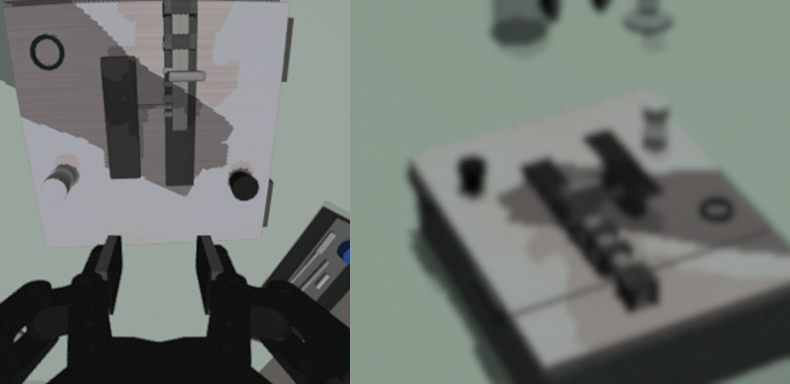

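Tab forward at (185,76), fingers clear, bystanders in place. The catch height was mixed with gripper pixels, so I re-filter it before handing in.

Run:
```python
from h import *
d=np.load('pics/wrist5.npy'); P=cloud('wrist',d); u=np.array([-.463,.886]); v=np.array([.886,.463])
w=P[...,:2]-np.array([.5241,.038]); z=P[...,2]
m=(abs(w@v)<.011)&(abs(w@u)<.045)&(z<.16); print('catch z',np.percentile(z[m],[5,50,95]),m.sum())
if np.median(z[m])>.125: bot.job_done(); print('handed in',bot.get_state()['clock'])
```

```text
catch z [0.12763063 0.1287802  0.1299321 ] 2504
the job is handed in; nothing more can be done
the job is handed in; nothing more can be done
```

The solvent chest is locked. One fingertip pressed the catch fully down. While it was held, the other pushed the bolt's tab until the bolt hit a hard stop. Then I lifted both fingers and backed off. The job was handed in at about 10.5 s, under the 34 s limit.

What the last checks showed:
- **Bolt:** the tab had moved about 44 mm from where it started. The bolt starts 0–10 mm in, so that fits the 48 mm home position. Before release, it did not move under about 35 N of push with the catch fully down. The camera showed the bolt end inside the keeper.
- **Catch:** it sprang back up, with its top measured at 128.8 mm against 128 mm expected. My first catch reading was mixed up with gripper pixels, so I re-filtered it.
- **Small things:** the vial, stopper and seal are where they were, within measuring error. I did not measure the bench glassware again; the arm stayed well clear of it.
- **Robot:** it was clear of everything when the job was handed in, with the measured force near zero.

Two things were not ideal. The tool tilted about 5° during the push, which did no harm. The bolt's exact start was never measured, so "home" rests on the hard stop and the catch coming up.

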